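Set the microtome feed by clicks and take out its key

ROBOT

A 6-joint arm with a two-finger parallel gripper is mounted at the origin on the work surface. World frame = base frame: x ahead of the robot, y to its left, z up, the work surface at z = 0. Lengths are in m, angles in degrees, forces in N, time in s.
With the tool pointing down it reaches from about 0.4 to 0.825 m from the base axis. Payload 7 kg.
Tool frame: the origin (TCP) lies between the finger pads; the fingertips stand 14 mm ahead of it and the grasp point (between the pads) lies 5 mm behind it; z points along the fingers, y is the line along which they close (so a half turn about z gives the same grasp; the last joint's range is limited). The gripper opens to 88 mm and grips with 3 to 60 N. Pads are 19 mm wide; open, the fingers measure 130 mm over their backs; the gripper's body (78 mm by 193 mm) begins 47 mm behind the grasp point.
Start: joints at [-56.488, 20.546, 0.682, 0, -70.136, -16.507], TCP at [0.197, -0.645, 0.241] pointing down, gripper open.
Joint ranges: [-176.03, 176.03], [-82.01, 121.73], [-58.28, 71.71], [-173.87, 95.51], [-174.79, -0.11], [-173.66, 173.66]. Speed limits (degrees/s): [136.94, 136.94, 172.46, 180, 180, 180].

INTERFACE

Orientations are given as [roll, pitch, yaw] about the fixed x, y, z axes, in that order (R = Rz(yaw) Ry(pitch) Rx(roll)).
In Python, from plant import status, cams, job gives the robot as it stands. The module is installed in compiled form; this text tells all that it offers.
- The arm moves only by the tool step_arm, never from a script. Its arguments are lists of equal length, an entry for each row: "xyz": the shift along the tool's x, y, z each as a share of 20 cm, from -1 to 1, a list of three; "yaw": the turn about the tool's z as a share of 360 degrees, from -1 to 1; "claw": the closure, from -1 (fully open) to 1 (shut). A call has 1 to 20 rows; each row is the pose to reach, as a shift and turn from the pose commanded when the call began, along the tool's axes at that moment, turning the shorter way round; what a row does not reach only later rows make up. A row lasts 1/12 s, in which the tool goes at most 41.7 mm and 7.16 degrees, less where a joint would pass 70% of its speed; a pose out of reach is approached as far as the arm can. A call with a number of a shift or a turn outside -1 to 1 is refused whole. A call with a gripper value outside its range is refused whole. The fingers move at their own pace and stop on an object; "grip_force" is the grip in N (left out, the last holds). Time passes only in rows, so rows that repeat a pose let the fingers close. It gives the time, the measured TCP pose, the force, the opening and the grip force at its end, in the units of the state.
- status.get_state(): the state, without advancing time (a new reading comes with each control period).
- cams.capture(name): name is "side" or "top"; returns (picture, depth): 480x640x3 uint8, blue, green, red; 480x640 float32, m along the optical axis (not along the pixel's ray), 0 where there is no reading.
- cams.calibration(name): a dict with "mtx" (3x3 intrinsics, pixels), "D" ([k1, k2, p1, p2, k3] as OpenCV has them; the pictures are not rectified), "camera_from_world" (4x4, takes a point from world to camera coordinates). Camera axes: x right, y down, z forward; pixel columns grow to the right and rows downward; lengths in m; the calibration is good to about 2 mm. A picture is of the moment at which its call begins. calibration takes no time and is no camera call.
- job.close_job(): hands the job in; it is judged then, once.
The state is a dict: "time_s": time; "joints": joint angles; "qd": joint speeds; "joint_torque": joint torques, N m; "tcp_pos": TCP position; "eef_rot": TCP orientation; "contact_force": force on the tool from outside, world axes, zero at the start; "moment": the same for the moment, N m; "gripper_width": finger opening in m; "gripper_force": force on a finger pad.
Only numpy, scipy, OpenCV 4.12 (cv2) and the standard library are available. Lean on these libraries where they do the work, as an engineer would, in place of code of your own. Each camera call takes 0.05 s, during which the arm holds its last target. There are 200 camera calls.

TASK

Unlock the feed of the section cutter with the key standing in its lock (a quarter turn clockwise), wind the round feed knob on the sloping panel back anticlockwise to its end stop, then advance it exactly four clicks, counted by feel, and let go of it. Then turn the key back, draw it out and leave it lying in the shallow steel tray. Leave the slide box, the bottle and the notebook where they are.

Things in the scene. Friction and masses are not known exactly. Their poses are not given: they have to be found in the camera images.
- microtome: The section cutter: cream housing 340 mm wide (y), fixed. Origin under it; x points rearward, z up. Front panel slopes up rearward at 35 degrees, then a deck 141 mm above the bench from x = 0, then from x = 120 mm a rear housing 205 mm high. A blade guard 192 mm high stands on the deck's left half, the key lock on its right half, the feed knob on the left half of the panel.
- knob_grip (a point): Fixed point on the axis of the round black rubber feed knob (60 mm across, straight sides 38 mm tall, free room 75 mm round the axis), half-way up its side, 26 mm above the panel, 17 mm below its outer end. z: out of the panel along the axis, 35 degrees from vertical, leaning to the robot; x up the slope; these axes do not turn with the knob. Until the key is turned a bolt blocks it.
- head (a joint): Advance (m) of the aluminium specimen head, driven by the knob: 0 at the solid end stop, grows as the knob turns clockwise seen from outside. One click is 0.05 mm, finer than this reading shows. Starts 1 or 2 clicks up, ten in all. Clicks are equal, 15 to 30 degrees apart; the knob snaps into each; about 0.3 N m takes it over the hump, half-way, then it pulls itself on.
- barrel (a joint): Angle (rad) of the lock barrel: 0 = locked, the only place where the key comes out (within about 8 degrees); grows as the key turns clockwise seen from above, to a stop at 1.57 = unlocked. Stays where it is left (friction 0.06 N m).
- lock_mouth (a point): Centre of the upper face of the lock, a steel block 60 x 60 mm, 34 mm tall on the level deck, 175 mm above the bench; on the barrel's vertical axis. x points rearward, along the key slot.
- key_center (a point): Loose steel key, 96 mm long; point on its axis 48 mm from either end. z: tip to bow. Bow: disc 44 mm across, 10 mm thick, centre 26 mm along +z from here, flat faces towards +y and -y: pinch it there. Shank 8 mm. At the tip one lug, 17 mm along +x. Starts upright in the lock, tip 34 mm below lock_mouth, x along the slot; turned, the lug is caught. Lifted 40 mm it is free.
- tray_in (a point): Centre of the inner floor of the shallow open steel tray, fixed to the bench, outside 170 x 120 x 22 mm (x, y, z of this frame), walls 3 mm, floor 3 mm above the bench. It stands to the left or to the right of the machine.
- slidebox: Bystander: wooden slide box 130 x 85 x 30 mm, loose, origin under its centre; on the other side from the tray.
- reagent: Bystander: amber bottle 64 mm across, 150 mm tall, loose, origin under its centre.
- notebook: Bystander: spiral notebook 190 x 140 x 12 mm with a pen on it, loose, origin under its centre.
There are look-alikes about, which are no part of the job. Of the things that look like the part that bears key_center, the smallest one is meant. Leave any green or pink look-alike of the part that bears tray_in alone.

How it is judged (in metres and radians):
On the way, in this order (a step that is already met when the one before it is completed fails the run):
1. the key is turned clockwise to unlock the feed (value of joint barrel above 1.35 rad), for 0.1 s.
2. the feed is wound back to its end stop, the lock still open (value of joint barrel above 1.35 rad and value of joint head below 1.5e-05 m), for 0.1 s.
3. the feed stands exactly four clicks on from the stop, the knob let go, the lock still open (value of joint barrel above 1.35 rad and value of joint head between 0.00018 and 0.00022 m and contact force between the fingers and microtome below 0.3 N), for 0.3 s.
At the end, for the whole second after the job is handed in: The feed stands four clicks (0.20 mm, within 0.02 mm) from its end stop, the lock barrel is back within 0.25 rad of locked, and the key lies at rest in the tray: its middle within the tray's inside and less than 30 mm above its floor, lying down (over 63 degrees from upright) (value of joint head between 0.00018 and 0.00022 m and value of joint barrel below 0.25 rad and x of key_center in the frame of tray_in between -0.08 and 0.08 m and y of key_center in the frame of tray_in between -0.055 and 0.055 m and z of key_center in the frame of tray_in below 0.03 m and angle between key_center's own z axis and vertical above 1.1 rad and linear speed of key below 0.02 m/s); the robot touches nothing.
It fails at once if the slide box is pushed more than 25 mm (distance of slidebox from where it was at the start of the episode above 0.025 m).
It fails at once if the bottle is pushed more than 25 mm (distance of reagent from where it was at the start of the episode above 0.025 m).
It fails at once if the notebook is pushed more than 25 mm (distance of notebook from where it was at the start of the episode above 0.025 m).
It also fails if it takes over 72 s, if anything falls off the work surface, if the arm or the gripper's body presses on something with over 40 N, if the wrist force passes 120 N, or if a joint passes its speed limit or range.

## Working session

There is one attempt and no reset: what is moved stays moved. The work goes in short steps, Python scripts to look and compute and a tool call to move; the robot and the scene stay as the last step left them, time stands still between calls to the robot, and variables do not carry over. Pictures are saved under pics/ and viewed, at most 10 in all, crops included, and the job is handed in when it is done.

Besides the shell and the picture viewer there is one more tool, called after ">>>" as name(argument=value, ...), one argument or row to a line, values as JSON. step_arm: Moves the arm, as the interface text tells. Shift numbers are shares of 20 cm and turn numbers shares of 360 degrees, none past 1 either way. Its arguments: {"type":"object","properties":{"xyz":{"type":"array"},"yaw":{"type":"array"},"claw":{"type":"array"},"grip_force":{"type":"number"}},"required":["xyz","yaw","claw"]}

```bash
mkdir -p pics; cat > h.py <<'E'
import numpy as np, cv2
from plant import status, cams, job
from scipy.spatial.transform import Rotation as R
def cap(n,save=None):
    im,d=cams.capture(n)
    if save: cv2.imwrite('pics/'+save,im)
    return im,d
def world(n,pts,d=None,z=None):
    """pixels (u,v) -> world; by depth list d, or onto plane z"""
    c=cams.calibration(n);K=np.array(c['mtx']);D=np.array(c['D']);T=np.linalg.inv(np.array(c['camera_from_world']))
    p=cv2.undistortPoints(np.array(pts,float).reshape(-1,1,2),K,D).reshape(-1,2)
    r=np.c_[p,np.ones(len(p))]
    if d is not None: return (r*np.array(d,float).reshape(-1,1))@T[:3,:3].T+T[:3,3]
    rw=r@T[:3,:3].T; s=(np.array(z)-T[2,3])/rw[:,2]
    return T[:3,3]+rw*s[:,None]
def cloud(n,d):
    v,u=np.mgrid[0:480,0:640]
    W=world(n,np.c_[u.ravel(),v.ravel()],d.ravel()).reshape(480,640,3)
    W[d<=0]=np.nan
    return W
E
python3 - <<'E'
from h import *
for n in ('top','side'):
    im,d=cap(n,n+'1.png'); np.save(n+'1.npy',d)
    c=cams.calibration(n); T=np.linalg.inv(np.array(c['camera_from_world'])); print(n,T.round(3).tolist(),np.array(c['mtx'])[0,0])
print(status.get_state())
E
```

```text
top [[-0.012, -0.994, 0.106, 0.307], [-1.0, 0.012, 0.003, 0.074], [-0.004, -0.106, -0.994, 1.539], [0.0, 0.0, 0.0, 1.0]] 507.27190041699737
side [[0.999, -0.015, 0.046, 0.37], [-0.047, -0.528, 0.848, -1.361], [0.011, -0.849, -0.528, 1.02], [0.0, 0.0, 0.0, 1.0]] 617.7074903700038
{'time_s': 0.1, 'joints': array([-5.64875316e+01,  2.05841196e+01,  6.39018829e-01, -1.65707055e-02,
       -7.01351400e+01, -1.65055825e+01]), 'qd': array([-0.00885195, -0.17207271,  0.17305139,  0.19615937, -0.04976973,
        0.05578824]), 'joint_torque': array([ 1.07766969e-03, -5.84164953e+01,  2.93752527e+01,  7.01550946e+00,
        1.01897391e-02, -6.53669485e-05]), 'tcp_pos': array([ 0.19726344, -0.64510156,  0.23975624]), 'eef_rot': array([ 1.79918640e+02, -7.86240958e-03, -1.62998750e+02]), 'contact_force': array([-0.28151038, -0.2321254 ,  0.67877056]), 'moment': array([-0.02559126, -0.03316806, -0.02950232]), 'gripper_force': 0.0, 'gripper_width': 0.08746127504363799}
```

View pics/top1.png

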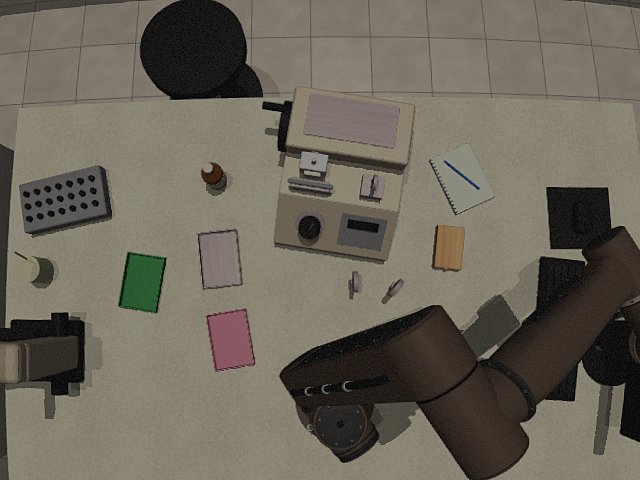

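View pics/side1.png

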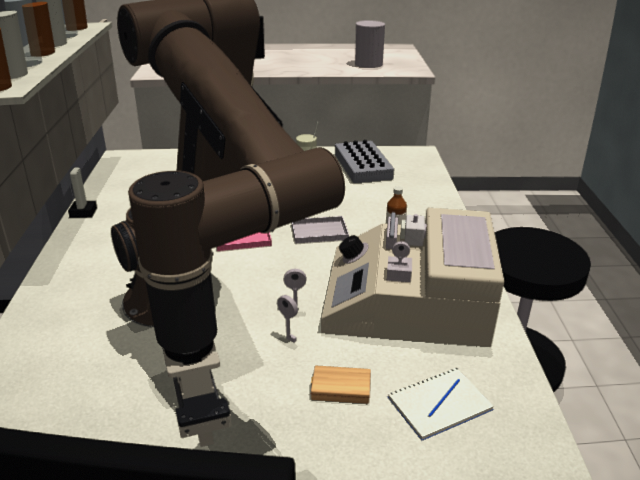

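The top view shows the machine (rear pointing up in the picture), with the knob at (310,228), the key in its lock at (373,186), a grey tray at (220,258) to its left, and green and pink decoys. In the side view the knob is at (350,246) and the key bow at (401,250). Two look-alike keys stand in front of the machine. Next I measure positions from depth.

```bash
python3 - <<'E'
from h import *
d=np.load('top1.npy'); W=cloud('top',d); im=cv2.imread('pics/top1.png')
ds=np.load('side1.npy'); S=cloud('side',ds)
# machine yaw : rear housing top z~.205
def rect(m,name):
    n,l,st,c=cv2.connectedComponentsWithStats(m.astype(np.uint8)); i=1+np.argmax(st[1:,4])
    P=W[l==i][:,:2].astype(np.float32); r=cv2.minAreaRect(P); print(name,st[i,4],np.round(r[0],4),np.round(r[1],4),round(r[2],2), 'z',W[l==i][:,2].mean().round(4)); return l==i
reg=np.zeros((480,640),bool); reg[80:270,250:420]=1
Z=W[...,2]
rect(reg&(abs(Z-.205)<.006),'rear')
rect(reg&(abs(Z-.141)<.005),'deck')
r2=np.zeros_like(reg); r2[160:215,345:400]=1
rect(r2&(abs(Z-.175)<.006),'lock')
m=r2&(Z>.19); P=W[m]; print('key top pts',m.sum(),P.mean(0),P.max(0),P.min(0))
r3=np.zeros_like(reg); r3[225:295,190:250]=1
rect(r3&(Z>.012)&(Z<.03),'tray rim'); rect(r3&(Z>-.005)&(Z<.009)&(cv2.cvtColor(im,cv2.COLOR_BGR2HSV)[...,1]<35),'tray floor')
hsv=cv2.cvtColor(im,cv2.COLOR_BGR2HSV)
r4=np.zeros_like(reg); r4[205:250,290:330]=1
m=r4&(hsv[...,2]<60); m=cv2.morphologyEx(m.astype(np.uint8),cv2.MORPH_OPEN,np.ones((3,3)))>0
P=W[m]; print('knob',m.sum(),P.mean(0),np.argwhere(m).mean(0)); np.save('knobP.npy',P)
big=np.hstack([cv2.resize(im[195:260,285:345],None,fx=6.5,fy=6.5,interpolation=cv2.INTER_CUBIC),cv2.resize(cv2.imread('pics/side1.png')[215:280,325:385],None,fx=6.5,fy=6.5,interpolation=cv2.INTER_CUBIC)])
cv2.imwrite('pics/knob1.png',cv2.convertScaleAbs(big,alpha=1.6))
E
```

```text
rear 6455 [ 0.7812 -0.0463] [0.3407 0.1801] 80.14 z 0.2064
deck 3466 [ 0.6285 -0.0205] [0.3427 0.1412] 80.65 z 0.1411
lock 392 [ 0.6145 -0.104 ] [0.0611 0.0621] 80.56 z 0.1753
key top pts 168 [ 0.64549228 -0.12533812  0.21307167] [ 0.6832609  -0.08972579  0.24395255] [ 0.59281581 -0.17704923  0.19038799]
tray rim 264 [0.4334 0.3447] [0.168  0.1229] 6.06 z 0.0208
tray floor 1794 [0.4342 0.3468] [0.1624 0.1152] 5.94 z 0.0032
knob 463 [0.50551644 0.07038973 0.12700235] [228.08423326 309.32829374]
```

View pics/knob1.png

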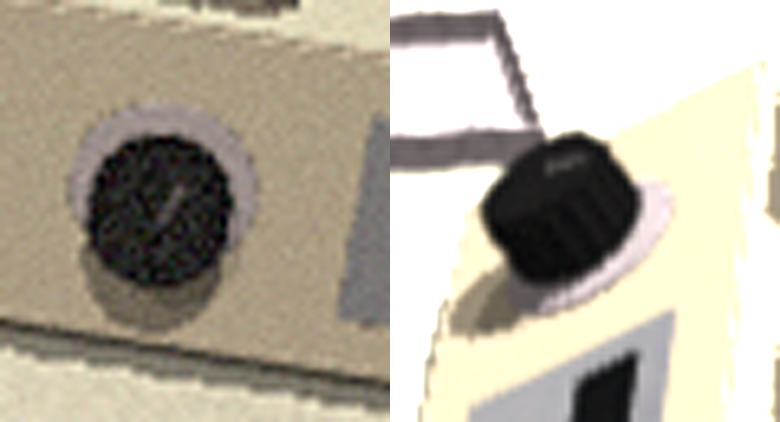

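```bash
python3 - <<'E'
from h import *
psi=np.radians(-9.6); xm=np.array([np.cos(psi),np.sin(psi),0]); ym=np.array([-np.sin(psi),np.cos(psi),0]); s,c=np.sin(np.radians(35)),np.cos(np.radians(35))
n=-s*xm+np.array([0,0,c]); xs=c*xm+np.array([0,0,s])
O=np.array([.505,.07,.127])
for nm in('top','side'):
    W=cloud(nm,np.load(nm+'1.npy')); im=cv2.imread(f'pics/{nm}1.png'); g=im.max(2)
    m=(np.linalg.norm(W-O,axis=2)<.055)&(g<70)
    A=(W[m]-O)@np.c_[xs,ym,n]
    top=np.percentile(A[:,2],90); f=A[A[:,2]>top-.006]; print(nm,len(A),'facez',np.median(f[:,2]),len(f))
    r=cv2.minEnclosingCircle(f[:,:2].astype(np.float32)); print(r, f[:,:2].mean(0))
    ctr=O+r[0][0]*xs+r[0][1]*ym+np.median(f[:,2])*n; print('face',ctr.round(4),'grip',(ctr-.017*n).round(4))
    # panel height
    mm=(np.linalg.norm(W-O,axis=2)<.1)&(g>80); B=(W[mm]-O)@n; h,e=np.histogram(B,40,(-.08,.02)); print('panel s',e[h.argmax()])
    # key bow
    L=np.array([.6145,-.104,.215]); q=(W-L)@np.c_[xm,ym,[0,0,1]]; k=(abs(q[...,0])<.03)&(abs(q[...,1])<.03)&(q[...,2]>-.02)&(q[...,2]<.04)
    print('bow',k.sum(),q[k].mean(0).round(4),q[k].min(0).round(3),q[k].max(0).round(3)); print(np.linalg.svd((q[k]-q[k].mean(0))[:,:2])[2][0])
    gd=(abs(q[...,0])<.065)&(q[...,1]>.04)&(q[...,1]<.25)&(q[...,2]>-.06); print('guard',q[gd].min(0).round(3),q[gd].max(0).round(3))
E
```

```text
top 449 facez 0.007562691262575392 289
((-0.0024092935491353273, 0.0024576359428465366), 0.031059224158525467) [-0.00148811  0.00215877]
face [0.4992 0.0735 0.1318] grip [0.5088 0.0718 0.1179]
panel s -0.0375
bow 80 [-0.0029  0.001   0.0127] [-0.022 -0.005 -0.019] [0.022 0.006 0.029]
[-0.99970807 -0.02416127]
guard [-0.04   0.047 -0.06 ] [0.065 0.233 0.011]
side 423 facez 0.0058596827750791135 170
((-0.00541645148769021, -0.0027686767280101776), 0.03628016263246536) [-0.00051151 -0.00542798]
face [0.4968 0.0686 0.1287] grip [0.5065 0.0669 0.1148]
panel s -0.0375
bow 242 [ 0.0005 -0.0045  0.0028] [-0.021 -0.014 -0.02 ] [0.022 0.005 0.024]
[ 0.99964891 -0.02649618]
guard [-0.038  0.101 -0.06 ] [0.065 0.229 0.01 ]
```

>>> step_arm(
  xyz=[
    [0,0,-0.3],
    [-1,0.709,-0.3],
    [-1,0.709,-0.3],
    [-1,0.709,-0.3],
    [-1,0.709,-0.3],
    [-1,0.709,-0.3],
    [-1,0.709,-0.3],
    [-1,0.709,-0.3],
    [-1,0.709,-0.3],
  ],
  yaw=[0,0,0,0,0,0,0,0,0],
  claw=[-1,-1,-1,-1,-1,-1,-1,-1,-1],
)

```text
time_s: 0.85
tcp_pos: [0.3485, -0.4498, 0.3009]
eef_rot: [-180.0, 0.0, -162.8]
contact_force: [-0.2, -0.8, 0.9]
gripper_width: 0.0879
gripper_force: 0.0
```

>>> step_arm(
  xyz=[
    [-1,0.709,0],
    [-1,0.709,0],
    [-1,0.709,0],
    [-1,0.709,0],
    [-1,0.709,0],
    [-1,0.709,0],
    [-1,0.709,0],
  ],
  yaw=[-0.1,-0.1,-0.1,-0.1,-0.1,-0.1,-0.1],
  claw=[-1,-1,-1,-1,-1,-1,-1],
)

```text
time_s: 1.43
tcp_pos: [0.4997, -0.2543, 0.2997]
eef_rot: [180.0, 0.0, -126.8]
contact_force: [0.2, -1.1, -0.3]
gripper_width: 0.0875
gripper_force: 0.0
```

```bash
cat >> h.py <<'E'
def go(p,yaw):
    """shares for a move to TCP p with euler yaw (tool down)"""
    s=status.get_state(); r=s['eef_rot']; Rt=R.from_euler('xyz',r,degrees=True).as_matrix()
    dl=Rt.T@(np.array(p)-s['tcp_pos']); dy=-((yaw-r[2]+180)%360-180)
    print('t',s['time_s'],'tcp',s['tcp_pos'].round(4),'rot',r.round(2),'J',s['joints'].round(1),'w',round(s['gripper_width'],4))
    print('F',s['contact_force'].round(2),'M',s['moment'].round(3)); print('xyz',(dl/.2).round(4),'yaw',round(dy/360,4))
E
python3 -c "
from h import *
go([.6145,-.104,.30],-9.6)"
```

```text
t 1.4333 tcp [ 0.4997 -0.2543  0.2997] rot [ 1.7996e+02  2.0000e-02 -1.2680e+02] J [ -7.    7.9  -8.5  -0.  -73.6 -29.8] w 0.0875
F [ 0.25 -1.06 -0.28] M [-0.035  0.063 -0.041]
xyz [-0.9453 -0.0096 -0.001 ] yaw -0.3255
```

>>> step_arm(
  xyz=[
    [-0.9453,-0.01,0],
    [-0.9453,-0.01,0],
    [-0.9453,-0.01,0],
    [-0.9453,-0.01,0],
    [-0.9453,-0.01,0],
    [-0.9453,-0.01,0],
    [-0.9453,-0.01,0],
    [-0.9453,-0.01,0],
    [-0.9453,-0.01,0],
    [-0.9453,-0.01,0],
    [-0.9453,-0.01,0],
    [-0.9453,-0.01,0],
    [-0.9453,-0.01,0],
    [-0.9453,-0.01,0],
    [-0.9453,-0.01,0],
    [-0.9453,-0.01,0],
    [-0.9453,-0.01,0],
    [-0.9453,-0.01,0],
  ],
  yaw=[-0.3255,-0.3255,-0.3255,-0.3255,-0.3255,-0.3255,-0.3255,-0.3255,-0.3255,-0.3255,-0.3255,-0.3255,-0.3255,-0.3255,-0.3255,-0.3255,-0.3255,-0.3255],
  claw=[0.18,0.18,0.18,0.18,0.18,0.18,0.18,0.18,0.18,0.18,0.18,0.18,0.18,0.18,0.18,0.18,0.18,0.18],
)

```text
time_s: 2.93
tcp_pos: [0.6121, -0.1088, 0.2999]
eef_rot: [180.0, 0.1, -9.8]
contact_force: [0.3, 0.3, -0.0]
gripper_width: 0.0359
gripper_force: 0.0
```

```bash
python3 -c "
from h import *
go([.6145,-.104,.212],-9.6)"
```

```text
t 2.9333 tcp [ 0.6121 -0.1088  0.2999] rot [ 1.7998e+02  7.0000e-02 -9.7900e+00] J [  7.9  13.8  -1.1  -0.  -75.2  72.3] w 0.0359
F [ 0.32  0.26 -0.02] M [-0.086  0.112 -0.062]
xyz [ 0.0082 -0.0258  0.4393] yaw -0.0005
```

>>> step_arm(
  xyz=[
    [0.008,-0.026,0],
    [0.008,-0.026,0.2],
    [0.008,-0.026,0.3],
    [0.008,-0.026,0.44],
    [0.008,-0.026,0.44],
    [0.008,-0.026,0.44],
    [0.008,-0.026,0.44],
    [0.008,-0.026,0.44],
    [0.008,-0.026,0.44],
    [0.008,-0.026,0.44],
    [0.008,-0.026,0.44],
    [0.008,-0.026,0.44],
    [0.008,-0.026,0.44],
  ],
  yaw=[0,0,0,0,0,0,0,0,0,0,0,0,0],
  claw=[0.18,0.18,0.18,0.18,0.18,0.18,1,1,1,1,1,1,1],
  grip_force=15,
)

```text
time_s: 4.02
tcp_pos: [0.6149, -0.1037, 0.2136]
eef_rot: [179.9, -0.1, -9.8]
contact_force: [-0.3, -5.0, 3.0]
gripper_width: 0.0101
gripper_force: 15.0
```

```bash
python3 -c "
from h import *
go([.6145,-.104,.212],-99.6)"
```

```text
t 4.0167 tcp [ 0.6149 -0.1037  0.2136] rot [ 1.7991e+02 -6.0000e-02 -9.8100e+00] J [  8.4  16.8  -8.5   0.1 -64.7  71.7] w 0.0101
F [-0.32 -4.99  3.05] M [-2.176  0.405 -0.03 ]
xyz [-0.0019  0.0017  0.0078] yaw 0.2494
```

>>> step_arm(
  xyz=[
    [0,0.005,0],
    [0,0.005,0],
    [0,0.005,0],
    [0,0.005,0],
    [0,0.005,0],
    [0,0.005,0],
    [0,0.005,0],
    [0,0.005,0],
    [0,0.005,0],
    [0,0.005,0],
    [0,0.005,0],
    [0,0.005,0],
    [0,0.005,0],
    [0,0.005,0],
    [0,0.005,0],
    [0,0.005,0],
  ],
  yaw=[0,0.25,0.25,0.25,0.25,0.25,0.25,0.25,0.25,0.25,0.25,0.25,0.25,0.25,0.25,0.25],
  claw=[1,1,1,1,1,1,1,1,1,1,1,1,1,1,1,1],
)

```text
time_s: 5.35
tcp_pos: [0.6157, -0.1038, 0.2134]
eef_rot: [-179.9, 0.0, -99.7]
contact_force: [2.5, -2.8, 3.8]
gripper_width: 0.0099
gripper_force: 15.0
```

```bash
python3 -c "
from h import *
go([.6145,-.104,.212],-99.6)"
```

```text
t 5.35 tcp [ 0.6157 -0.1038  0.2134] rot [-1.7985e+02  1.0000e-02 -9.9660e+01] J [  8.3  16.8  -8.4   0.  -64.7 -18. ] w 0.0099
F [ 2.48 -2.8   3.76] M [-1.247 -1.049  0.029]
xyz [0.0018 0.0056 0.0072] yaw -0.0002
```

>>> step_arm(
  xyz=[
    [0,0,0],
    [0,0,0],
    [0,0,0],
    [0,0,0],
    [0,0,-0.2],
    [0,0,-0.45],
    [0,0,-0.45],
    [0,0,-0.45],
  ],
  yaw=[0,0,0,0,0,0,0,0],
  claw=[0.18,0.18,0.18,0.18,0.18,0.18,-1,-1],
)

```text
time_s: 6.02
tcp_pos: [0.6162, -0.1036, 0.3069]
eef_rot: [-179.6, 0.1, -99.8]
contact_force: [-0.4, -0.1, -0.5]
gripper_width: 0.0441
gripper_force: 0.0
```

```bash
python3 -c "
from h import *
im,d=cap('top'); W=cloud('top',d)
psi=np.radians(-9.6); xm=np.array([np.cos(psi),np.sin(psi),0]); ym=np.array([-np.sin(psi),np.cos(psi),0])
go([.5035,.0708,.30],-29.6)"
```

```text
t 6.0667 tcp [ 0.6152 -0.1034  0.3044] rot [-1.7982e+02  7.0000e-02 -9.9780e+01] J [  8.4  13.8  -0.6  -0.  -75.5 -18.1] w 0.0483
F [-0.27  0.52 -0.9 ] M [ 0.071  0.098 -0.023]
xyz [-0.7632  0.6983  0.0206] yaw -0.195
```

>>> step_arm(
  xyz=[
    [-0.763,0.698,0.02],
    [-0.763,0.698,0.02],
    [-0.763,0.698,0.02],
    [-0.763,0.698,0.02],
    [-0.763,0.698,0.02],
    [-0.763,0.698,0.02],
    [-0.763,0.698,0.02],
    [-0.763,0.698,0.02],
    [-0.763,0.698,0.02],
    [-0.763,0.698,0.02],
    [-0.763,0.698,0.02],
    [-0.763,0.698,0.02],
  ],
  yaw=[-0.195,-0.195,-0.195,-0.195,-0.195,-0.195,-0.195,-0.195,-0.195,-0.195,-0.195,-0.195],
  claw=[-1,-1,-1,-1,-1,-1,-1,-1,-1,-1,-1,-1],
)

```text
time_s: 7.07
tcp_pos: [0.5025, 0.0705, 0.2976]
eef_rot: [179.9, 0.1, -29.8]
contact_force: [0.6, 1.3, 0.7]
gripper_width: 0.0873
gripper_force: 0.0
```

```bash
python3 -c "
from h import *
im,d=cap('side','side2.png')
cv2.imwrite('pics/s2.png',cv2.resize(im[150:350,260:520],None,fx=3,fy=3))
go([.5035,.0708,.124],-29.6)"
```

```text
t 7.1167 tcp [0.5027 0.0705 0.2978] rot [ 1.7994e+02  5.0000e-02 -2.9820e+01] J [ 30.2   2.7 -14.6  -0.  -72.8  30. ] w 0.0875
F [-0.02  0.04 -0.09] M [-0.043  0.138 -0.034]
xyz [ 0.0036 -0.0045  0.8689] yaw -0.0006
```

View pics/s2.png

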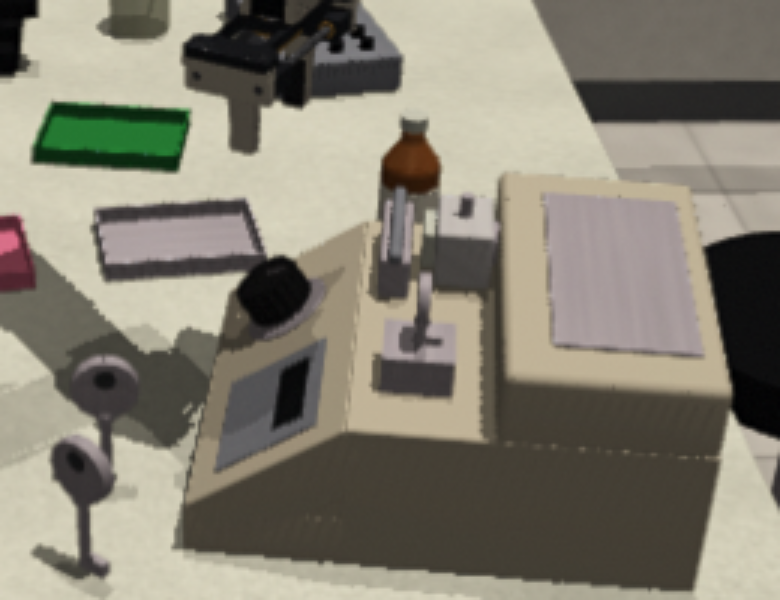

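The side crop shows the key bow edge-on at (425,300), so it has turned 90°. The knob at (272,292) is clear beneath the open gripper. I descend on the knob next.

>>> step_arm(
  xyz=[
    [0.004,-0.004,0.2],
    [0.004,-0.004,0.4],
    [0.004,-0.004,0.6],
    [0.004,-0.004,0.75],
    [0.004,-0.004,0.87],
    [0.004,-0.004,0.87],
    [0.004,-0.004,0.87],
  ],
  yaw=[0,0,0,0,0,0,0],
  claw=[-1,-1,-1,-1,-1,-1,-1],
)

```text
time_s: 7.7
tcp_pos: [0.5036, 0.0704, 0.1238]
eef_rot: [179.8, 0.1, -29.7]
contact_force: [0.1, -0.6, 0.6]
gripper_width: 0.0875
gripper_force: 0.0
```

>>> step_arm(
  xyz=[
    [0,0,0],
    [0,0,0],
    [0,0,0],
    [0,0,0],
    [0,0,0],
    [0,0,0],
    [0,0,0],
    [0,0,0],
  ],
  yaw=[0,0,0,0,0,0,0,0],
  claw=[1,1,1,1,1,1,1,1],
  grip_force=40,
)

```text
time_s: 8.37
tcp_pos: [0.5051, 0.0716, 0.1257]
eef_rot: [-179.9, -0.1, -29.6]
contact_force: [-0.6, 4.5, 6.8]
gripper_width: 0.0615
gripper_force: 39.4
```

```bash
python3 -c "
from h import *
go([.5035,.0708,.124],10.4)"
```

```text
t 8.3667 tcp [0.5051 0.0716 0.1257] rot [-1.7987e+02 -8.0000e-02 -2.9580e+01] J [ 30.2  11.3 -28.9   0.  -49.7  30.3] w 0.0615
F [-0.64  4.52  6.84] M [1.446 0.577 0.083]
xyz [-0.0049  0.0076  0.0083] yaw -0.1111
```

```bash
cat > m.py <<'E'
from h import *
s=status.get_state(); print(round(s['time_s'],2),'yaw',(s['eef_rot'][2]+9.6).round(2),'p',s['tcp_pos'].round(4),'F',s['contact_force'].round(1),'M',s['moment'].round(3),'w',round(s['gripper_width'],4))
E
python3 m.py
```

```text
8.37 yaw -19.98 p [0.5051 0.0716 0.1257] F [-0.6  4.5  6.8] M [1.446 0.577 0.083] w 0.0615
```

>>> step_arm(
  xyz=[
    [0,0,0],
    [0,0,0],
  ],
  yaw=[-0.0125,-0.0125],
  claw=[1,1],
)

```text
time_s: 8.53
tcp_pos: [0.5046, 0.0711, 0.1259]
eef_rot: [-180.0, -0.0, -24.9]
contact_force: [-3.3, 4.0, 11.4]
gripper_width: 0.0615
gripper_force: 38.1
```

```bash
python3 m.py
```

```text
8.53 yaw -15.32 p [0.5046 0.0711 0.1259] F [-3.3  4.  11.4] M [ 0.625  1.736 -0.971] w 0.0615
```

>>> step_arm(
  xyz=[
    [0,0,0],
    [0,0,0],
  ],
  yaw=[-0.0125,-0.0125],
  claw=[1,1],
)

```text
time_s: 8.7
tcp_pos: [0.5049, 0.0716, 0.1257]
eef_rot: [-179.9, -0.1, -20.3]
contact_force: [-2.7, 3.3, 7.3]
gripper_width: 0.0598
gripper_force: 40.5
```

```bash
python3 m.py
```

```text
8.7 yaw -10.75 p [0.5049 0.0716 0.1257] F [-2.7  3.3  7.3] M [1.788 1.145 0.469] w 0.0598
```

>>> step_arm(
  xyz=[
    [0,0,0],
    [0,0,0],
  ],
  yaw=[-0.0125,-0.0125],
  claw=[1,1],
)

```text
time_s: 8.87
tcp_pos: [0.5046, 0.0707, 0.1256]
eef_rot: [-180.0, -0.1, -15.9]
contact_force: [1.5, 1.1, 8.0]
gripper_width: 0.0598
gripper_force: 39.2
```

```bash
python3 m.py
```

```text
8.87 yaw -6.27 p [0.5046 0.0707 0.1256] F [1.5 1.1 8. ] M [-0.374 -0.409 -0.504] w 0.0598
```

>>> step_arm(
  xyz=[
    [0,0,0],
    [0,0,0],
  ],
  yaw=[-0.0125,-0.0125],
  claw=[1,1],
)

```text
time_s: 9.03
tcp_pos: [0.5048, 0.0706, 0.1254]
eef_rot: [180.0, -0.1, -11.4]
contact_force: [0.9, 0.9, 6.7]
gripper_width: 0.0593
gripper_force: 39.7
```

```bash
python3 m.py
```

```text
9.03 yaw -1.8 p [0.5048 0.0706 0.1254] F [0.9 0.9 6.7] M [-0.672 -0.059 -0.135] w 0.0593
```

>>> step_arm(
  xyz=[
    [0,0,0],
    [0,0,0],
  ],
  yaw=[-0.0125,-0.0125],
  claw=[1,1],
)

```text
time_s: 9.2
tcp_pos: [0.5049, 0.0701, 0.1251]
eef_rot: [179.9, -0.1, -7.0]
contact_force: [2.3, -0.4, 3.0]
gripper_width: 0.0591
gripper_force: 40.0
```

```bash
python3 m.py
```

```text
9.2 yaw 2.63 p [0.5049 0.0701 0.1251] F [ 2.3 -0.4  3. ] M [-1.922 -0.699 -0.618] w 0.0591
```

>>> step_arm(
  xyz=[
    [0,0,0],
    [0,0,0],
  ],
  yaw=[-0.0125,-0.0125],
  claw=[1,1],
)

```text
time_s: 9.37
tcp_pos: [0.5046, 0.07, 0.1253]
eef_rot: [179.9, -0.0, -2.5]
contact_force: [1.3, -0.1, 5.9]
gripper_width: 0.0595
gripper_force: 40.7
```

```bash
python3 m.py
```

```text
9.37 yaw 7.06 p [0.5046 0.07   0.1253] F [ 1.3 -0.1  5.9] M [-2.467 -0.507 -1.203] w 0.0595
```

>>> step_arm(
  xyz=[
    [0,0,0],
    [0,0,0],
  ],
  yaw=[-0.0125,-0.0125],
  claw=[1,1],
)

```text
time_s: 9.53
tcp_pos: [0.5042, 0.0701, 0.1252]
eef_rot: [180.0, 0.0, 1.9]
contact_force: [-0.2, -2.0, 7.1]
gripper_width: 0.06
gripper_force: 40.9
```

```bash
python3 m.py
```

```text
9.53 yaw 11.46 p [0.5042 0.0701 0.1252] F [-0.2 -2.   7.1] M [-1.828  0.15  -1.784] w 0.06
```

>>> step_arm(
  xyz=[
    [0,0,0],
    [0,0,0],
  ],
  yaw=[-0.0125,-0.0125],
  claw=[1,1],
)

```text
time_s: 9.7
tcp_pos: [0.5029, 0.0698, 0.125]
eef_rot: [179.9, 0.1, 6.4]
contact_force: [-6.2, -0.7, 13.2]
gripper_width: 0.0604
gripper_force: 41.6
```

```bash
python3 m.py
```

```text
9.7 yaw 15.98 p [0.5029 0.0698 0.125 ] F [-6.2 -0.7 13.2] M [-1.509  2.389 -1.205] w 0.0604
```

>>> step_arm(
  xyz=[
    [0,0,0],
    [0,0,0],
    [0,0,0],
    [0,0,0],
    [0,0,0],
    [0,0,0],
    [0,0,0],
    [0,0,0],
    [0,0,0],
  ],
  yaw=[0,0,0,0.1,0.1,0.1,0.1,0.1,0.1],
  claw=[-0.65,-0.65,-0.65,-0.65,-0.65,-0.65,-0.65,-0.65,-0.65],
)

```text
time_s: 10.45
tcp_pos: [0.504, 0.0708, 0.1243]
eef_rot: [180.0, 0.0, -30.0]
contact_force: [-0.8, 0.4, 0.9]
gripper_width: 0.0724
gripper_force: 0.0
```

>>> step_arm(
  xyz=[
    [0,0,0],
    [0,0,0],
    [0,0,0],
    [0,0,0],
    [0,0,0],
  ],
  yaw=[0,0,0,0,0],
  claw=[1,1,1,1,1],
)

```text
time_s: 10.87
tcp_pos: [0.5048, 0.0718, 0.1245]
eef_rot: [-179.9, -0.0, -29.4]
contact_force: [1.6, 4.8, -3.7]
gripper_width: 0.0618
gripper_force: 38.7
```

```bash
python3 m.py
```

```text
10.87 yaw -19.83 p [0.5048 0.0718 0.1245] F [ 1.6  4.8 -3.7] M [ 1.793 -0.521  0.202] w 0.0618
```

>>> step_arm(
  xyz=[
    [0,0,0],
    [0,0,0],
  ],
  yaw=[-0.0125,-0.0125],
  claw=[1,1],
)

```text
time_s: 11.03
tcp_pos: [0.5042, 0.0717, 0.1244]
eef_rot: [-179.9, 0.0, -24.7]
contact_force: [-0.2, 6.0, -1.8]
gripper_width: 0.0611
gripper_force: 39.3
```

```bash
python3 m.py
```

```text
11.03 yaw -15.13 p [0.5042 0.0717 0.1244] F [-0.2  6.  -1.8] M [2.348 0.451 0.229] w 0.0611
```

>>> step_arm(
  xyz=[
    [0,0,0],
    [0,0,0],
  ],
  yaw=[-0.0125,-0.0125],
  claw=[1,1],
)

```text
time_s: 11.2
tcp_pos: [0.5038, 0.0715, 0.1244]
eef_rot: [-179.9, 0.0, -20.4]
contact_force: [-2.2, 6.1, -0.4]
gripper_width: 0.0603
gripper_force: 39.3
```

```bash
python3 m.py
```

```text
11.2 yaw -10.76 p [0.5038 0.0715 0.1244] F [-2.2  6.1 -0.4] M [ 2.224  1.017 -0.494] w 0.0603
```

>>> step_arm(
  xyz=[
    [0,0,0],
    [0,0,0],
  ],
  yaw=[-0.0125,-0.0125],
  claw=[1,1],
)

```text
time_s: 11.37
tcp_pos: [0.5036, 0.0713, 0.1243]
eef_rot: [-180.0, 0.1, -16.0]
contact_force: [-3.0, 5.7, -0.9]
gripper_width: 0.0599
gripper_force: 39.6
```

```bash
python3 m.py
```

```text
11.37 yaw -6.36 p [0.5036 0.0713 0.1243] F [-3.   5.7 -0.9] M [ 2.146  1.126 -0.441] w 0.0599
```

>>> step_arm(
  xyz=[
    [0,0,0],
    [0,0,0],
  ],
  yaw=[-0.0125,-0.0125],
  claw=[1,1],
)

```text
time_s: 11.53
tcp_pos: [0.5032, 0.0711, 0.1241]
eef_rot: [-180.0, 0.1, -11.5]
contact_force: [-4.3, 6.0, -0.5]
gripper_width: 0.0596
gripper_force: 39.9
```

```bash
python3 m.py
```

```text
11.53 yaw -1.87 p [0.5032 0.0711 0.1241] F [-4.3  6.  -0.5] M [ 2.196  1.752 -0.138] w 0.0596
```

>>> step_arm(
  xyz=[
    [0,0,0],
    [0,0,0],
  ],
  yaw=[-0.0125,-0.0125],
  claw=[1,1],
)

```text
time_s: 11.7
tcp_pos: [0.503, 0.0706, 0.1241]
eef_rot: [-180.0, 0.1, -7.1]
contact_force: [-3.5, 4.4, -0.1]
gripper_width: 0.0593
gripper_force: 40.3
```

```bash
python3 m.py
```

```text
11.7 yaw 2.48 p [0.503  0.0706 0.1241] F [-3.5  4.4 -0.1] M [ 1.389  1.83  -1.319] w 0.0593
```

>>> step_arm(
  xyz=[
    [0,0,0],
    [0,0,0],
  ],
  yaw=[-0.0125,-0.0125],
  claw=[1,1],
)

```text
time_s: 11.87
tcp_pos: [0.5035, 0.0704, 0.1241]
eef_rot: [180.0, 0.1, -2.6]
contact_force: [-2.4, 2.8, -2.7]
gripper_width: 0.0594
gripper_force: 40.3
```

```bash
python3 m.py
```

```text
11.87 yaw 6.98 p [0.5035 0.0704 0.1241] F [-2.4  2.8 -2.7] M [ 0.08   1.315 -0.878] w 0.0594
```

>>> step_arm(
  xyz=[
    [0,0,0],
    [0,0,0],
    [0,0,-0.2],
    [0,0,-0.4],
    [0,0,-0.6],
    [0,0,-0.8],
    [0,0,-0.8],
  ],
  yaw=[0,0,0,0.075,0.075,0.075,0.075],
  claw=[-0.65,-0.65,-0.65,-0.65,-0.65,-0.65,-0.65],
)

```text
time_s: 12.45
tcp_pos: [0.5082, 0.0714, 0.2939]
eef_rot: [-179.5, -0.6, -30.0]
contact_force: [1.3, 2.0, 0.9]
gripper_width: 0.0724
gripper_force: 0.0
```

```bash
cat > knob.py <<'E'
from h import *
import sys
# rectify the side view onto the knob's end face (plane through face centre), 6 px/mm
psi=np.radians(-9.6); xm=np.array([np.cos(psi),np.sin(psi),0]); ym=np.array([-np.sin(psi),np.cos(psi),0]); s,c=np.sin(np.radians(35)),np.cos(np.radians(35))
n=-s*xm+np.array([0,0,c]); xs=c*xm+np.array([0,0,s]); C=np.array([.4985,.0715,.1310])
def rect(im,nm):
    k=cams.calibration(nm);T=np.array(k['camera_from_world'])
    a=np.arange(-40,40,.2)/1000; X,Y=np.meshgrid(-a,-a) # left = +ym, up = +xs
    P=C+Y[...,None]*xs+X[...,None]*ym
    uv=cv2.projectPoints(P.reshape(-1,3),cv2.Rodrigues(T[:3,:3])[0],T[:3,3],np.array(k['mtx']),np.array(k['D']))[0].reshape(400,400,2).astype(np.float32)
    return cv2.remap(im,uv[...,0],uv[...,1],cv2.INTER_CUBIC)
def avg(nm,k=4): return np.mean([cams.capture(nm)[0].astype(float) for _ in range(k)],0).astype(np.float32)
if __name__=='__main__':
    o=[]
    for nm in('side',):
        old=rect(cv2.imread(f'pics/{nm}1.png').astype(np.float32),nm); new=rect(avg(nm),nm)
        np.save(sys.argv[1]+nm,new); o+=[old,new]
    cv2.imwrite(f'pics/{sys.argv[1]}.png',np.clip(np.hstack(o)*3.5,0,255))
E
python3 knob.py k2; python3 m.py
```

```text
12.65 yaw -19.88 p [0.5039 0.0706 0.2842] F [ 0.9 -0.1 -0.4] M [-0.071  0.154 -0.034] w 0.0726[ WARN:0@21.937] global loadsave.cpp:1063 imwrite_ Unsupported depth image for selected encoder is fallbacked to CV_8U.
```

View pics/k2.png

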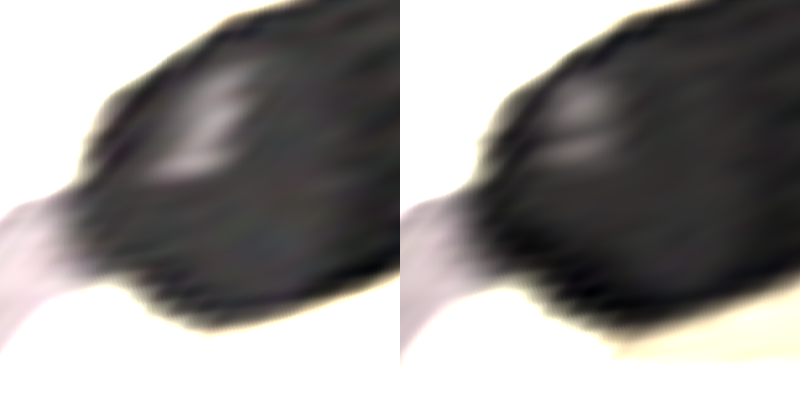

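>>> step_arm(
  xyz=[
    [-0.8,-0.694,0],
    [-0.8,-0.694,0],
    [-0.8,-0.694,0],
    [-0.8,-0.694,0],
    [-0.8,-0.694,0],
    [-0.8,-0.694,0],
  ],
  yaw=[0,0,0,0,0,0],
  claw=[-0.65,-0.65,-0.65,-0.65,-0.65,-0.65],
)

```text
time_s: 13.15
tcp_pos: [0.4318, 0.275, 0.283]
eef_rot: [179.9, 0.0, -29.3]
contact_force: [0.6, -0.4, 0.1]
gripper_width: 0.0728
gripper_force: 0.0
```

```bash
cat > k3.py <<'E'
from knob import *
o=rect(cv2.imread('pics/top1.png').astype(np.float32),'top'); a=avg('top',3); w=rect(a,'top'); np.save(sys.argv[1],w); np.save('o0',o)
cv2.imwrite(f'pics/{sys.argv[1]}.png',np.clip(np.hstack([o,w])*3.5,0,255).astype(np.uint8))
E
python3 k3.py k3; python3 m.py
```

```text
13.3 yaw -19.81 p [0.4331 0.2706 0.2832] F [ 0.3 -0.4 -0. ] M [-0.121  0.125  0.018] w 0.0717
```

View pics/k3.png

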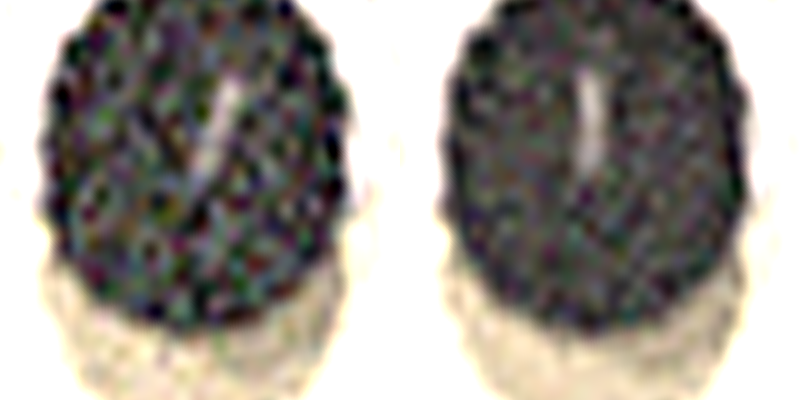

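The top-view crop, rectified onto the knob face, shows the white mark. It was about 22° clockwise at the start (left half, (235,85) to (195,185)) and now points straight up the slope (right half, (587,75) to (590,170)). That means one click back, to the stop. Next I measure the angle and return to the knob.

```bash
cat > ang.py <<'E'
import numpy as np,sys,cv2
def ang(f):
    a=cv2.GaussianBlur(np.load(f).mean(2),(0,0),6); y,x=np.mgrid[0:400,0:400]
    disc=np.hypot(x-197,y-150)<105
    b=a-np.median(a[disc]); m=disc&(b>.5*np.percentile(b[disc],99.7))
    n,l,st,c=cv2.connectedComponentsWithStats(m.astype(np.uint8)); i=1+np.argmax(st[1:,4]); k=l==i
    P=np.c_[x[k],y[k]].astype(float); w=b[k]; ctr=np.average(P,axis=0,weights=w); ev=np.linalg.eigh(np.cov(P.T,aweights=w))[1][:,1]
    if ev@(ctr-[197,150])<0: ev=-ev
    print(f,'cw deg',np.degrees(np.arctan2(ev[0],-ev[1])).round(1),'ctr',ctr.round(),'bearing',np.degrees(np.arctan2(ctr[0]-197,170-ctr[1])).round(1),st[i,4])
for f in sys.argv[1:]: ang(f)
E
python3 ang.py o0.npy k3.npy
python3 -c "
from h import *
go([.5037,.0708,.283],5.4)"
```

```text
o0.npy cw deg 20.6 ctr [219. 123.] bearing 25.1 2284
k3.npy cw deg 0.5 ctr [191. 119.] bearing -7.0 2104
t 13.3 tcp [0.4331 0.2706 0.2832] rot [ 1.7984e+02  1.0000e-02 -2.9410e+01] J [ 54.1   3.5 -15.7   0.  -71.    6.5] w 0.0717
F [ 0.31 -0.43 -0.01] M [-0.121  0.125  0.018]
xyz [0.7983 0.697  0.0029] yaw -0.0967
```

>>> step_arm(
  xyz=[
    [0.8,0.697,0],
    [0.8,0.697,0],
    [0.8,0.697,0],
    [0.8,0.697,0],
    [0.8,0.697,0],
    [0.8,0.697,0],
    [0.8,0.697,0],
    [0.8,0.697,0],
  ],
  yaw=[-0.097,-0.097,-0.097,-0.097,-0.097,-0.097,-0.097,-0.097],
  claw=[-1,-1,-1,-1,-1,-1,-1,-1],
)

```text
time_s: 13.97
tcp_pos: [0.5038, 0.0673, 0.2839]
eef_rot: [180.0, 0.1, 5.1]
contact_force: [-1.1, 0.2, 0.5]
gripper_width: 0.0878
gripper_force: 0.0
```

>>> step_arm(
  xyz=[
    [0,0,0.2],
    [0,0,0.4],
    [0,0,0.6],
    [0,0,0.795],
    [0,0,0.795],
  ],
  yaw=[0,0,0,0,0],
  claw=[-1,-1,-1,-1,-1],
)

```text
time_s: 14.38
tcp_pos: [0.4989, 0.0684, 0.1187]
eef_rot: [179.8, 0.7, 5.2]
contact_force: [-1.6, -0.3, -0.2]
gripper_width: 0.0874
gripper_force: 0.0
```

>>> step_arm(
  xyz=[
    [0,0,0],
    [0,0,0],
    [0,0,0],
    [0,0,0],
    [0,0,0],
    [0,0,0],
    [0,0,0],
  ],
  yaw=[0,0,0,0,0,0,0],
  claw=[1,1,1,1,1,1,1],
)

```text
time_s: 14.97
tcp_pos: [0.505, 0.0706, 0.1275]
eef_rot: [-180.0, -0.2, 5.3]
contact_force: [-0.3, -1.7, 8.4]
gripper_width: 0.061
gripper_force: 39.6
```

```bash
python3 m.py
```

```text
14.97 yaw 14.93 p [0.505  0.0706 0.1275] F [-0.3 -1.7  8.4] M [-0.534  0.619 -0.155] w 0.061
```

>>> step_arm(
  xyz=[
    [0,0,0],
    [0,0,0],
  ],
  yaw=[0.0139,0.0139],
  claw=[1,1],
)

```text
time_s: 15.13
tcp_pos: [0.5052, 0.0709, 0.1273]
eef_rot: [-179.9, -0.2, 0.1]
contact_force: [-0.5, 0.3, 6.1]
gripper_width: 0.06
gripper_force: 39.5
```

```bash
python3 m.py
```

```text
15.13 yaw 9.75 p [0.5052 0.0709 0.1273] F [-0.5  0.3  6.1] M [0.202 0.151 0.714] w 0.06
```

>>> step_arm(
  xyz=[
    [0,0,0],
    [0,0,0],
  ],
  yaw=[0.0139,0.0139],
  claw=[1,1],
)

```text
time_s: 15.3
tcp_pos: [0.5054, 0.0712, 0.127]
eef_rot: [-179.9, -0.2, -4.8]
contact_force: [2.2, 1.6, 5.1]
gripper_width: 0.0598
gripper_force: 39.2
```

```bash
python3 m.py
```

```text
15.3 yaw 4.85 p [0.5054 0.0712 0.127 ] F [2.2 1.6 5.1] M [ 1.25  -1.241  0.752] w 0.0598
```

>>> step_arm(
  xyz=[
    [0,0,0],
    [0,0,0],
  ],
  yaw=[0.0139,0.0139],
  claw=[1,1],
)

```text
time_s: 15.47
tcp_pos: [0.5055, 0.0714, 0.1268]
eef_rot: [-179.8, -0.2, -9.7]
contact_force: [0.7, 1.5, 5.5]
gripper_width: 0.0593
gripper_force: 39.7
```

```bash
python3 m.py
```

```text
15.47 yaw -0.07 p [0.5055 0.0714 0.1268] F [0.7 1.5 5.5] M [ 2.137 -0.336  1.042] w 0.0593
```

>>> step_arm(
  xyz=[
    [0,0,0],
    [0,0,0],
  ],
  yaw=[0.0139,0.0139],
  claw=[1,1],
)

```text
time_s: 15.63
tcp_pos: [0.5056, 0.0715, 0.1266]
eef_rot: [-179.8, -0.2, -14.6]
contact_force: [1.1, 2.9, 3.7]
gripper_width: 0.0593
gripper_force: 40.3
```

```bash
python3 m.py
```

```text
15.63 yaw -5.01 p [0.5056 0.0715 0.1266] F [1.1 2.9 3.7] M [ 2.652 -0.916  0.845] w 0.0593
```

>>> step_arm(
  xyz=[
    [0,0,0],
    [0,0,0],
  ],
  yaw=[0.0139,0.0139],
  claw=[1,1],
)

```text
time_s: 15.8
tcp_pos: [0.5055, 0.0718, 0.127]
eef_rot: [-179.8, -0.2, -19.6]
contact_force: [-0.9, 4.9, 9.6]
gripper_width: 0.0595
gripper_force: 41.2
```

```bash
python3 m.py
```

```text
15.8 yaw -9.95 p [0.5055 0.0718 0.127 ] F [-0.9  4.9  9.6] M [ 3.689 -0.136  1.196] w 0.0595
```

>>> step_arm(
  xyz=[
    [0,0,0],
    [0,0,0],
  ],
  yaw=[0.0139,0.0139],
  claw=[1,1],
)

```text
time_s: 15.97
tcp_pos: [0.5055, 0.0721, 0.1272]
eef_rot: [-179.8, -0.2, -24.5]
contact_force: [-2.5, 5.4, 10.5]
gripper_width: 0.0599
gripper_force: 42.1
```

```bash
python3 m.py
```

```text
15.97 yaw -14.9 p [0.5055 0.0721 0.1272] F [-2.5  5.4 10.5] M [3.978 0.131 1.833] w 0.0599
```

```bash
cat >> m.py <<'E'
F,M=s['contact_force'],s['moment']; Mt=M-.432*np.array([F[1],-F[0],0]); print('   Mn %.2f'%(Mt@[-.5655,.0957,.819]))
E
```

>>> step_arm(
  xyz=[
    [0,0,0],
    [0,0,0],
    [0,0,0],
    [0,0,0],
    [0,0,0],
    [0,0,0],
    [0,0,0],
    [0,0,0],
    [0,0,0],
  ],
  yaw=[0,0,0,-0.0834,-0.0834,-0.0834,-0.0834,-0.0834,-0.0834],
  claw=[-0.65,-0.65,-0.65,-0.65,-0.65,-0.65,-0.65,-0.65,-0.65],
)

```text
time_s: 16.72
tcp_pos: [0.503, 0.0697, 0.1249]
eef_rot: [180.0, 0.1, 5.3]
contact_force: [0.8, 0.3, -0.1]
gripper_width: 0.0723
gripper_force: 0.0
```

>>> step_arm(
  xyz=[
    [0,0,0],
    [0,0,0],
    [0,0,0],
    [0,0,0],
    [0,0,0],
  ],
  yaw=[0,0,0,0,0],
  claw=[1,1,1,1,1],
)

```text
time_s: 17.13
tcp_pos: [0.5036, 0.0703, 0.1253]
eef_rot: [-180.0, 0.0, 5.3]
contact_force: [0.2, 0.7, -1.5]
gripper_width: 0.0607
gripper_force: 39.3
```

```bash
python3 m.py
```

```text
17.13 yaw 14.86 p [0.5036 0.0703 0.1253] F [ 0.2  0.7 -1.5] M [ 0.211  0.093 -0.171] w 0.0607
   Mn -0.06
```

>>> step_arm(
  xyz=[
    [0,0,0],
    [0,0,0],
  ],
  yaw=[0.0139,0.0139],
  claw=[1,1],
)

```text
time_s: 17.3
tcp_pos: [0.5031, 0.0711, 0.1257]
eef_rot: [-179.9, 0.1, 0.1]
contact_force: [-5.2, 4.1, 3.1]
gripper_width: 0.0603
gripper_force: 38.5
```

```bash
python3 m.py
```

```text
17.3 yaw 9.66 p [0.5031 0.0711 0.1257] F [-5.2  4.1  3.1] M [2.194 2.366 1.01 ] w 0.0603
   Mn 0.61
```

>>> step_arm(
  xyz=[
    [0,0,0],
    [0,0,0],
  ],
  yaw=[0.0139,0.0139],
  claw=[1,1],
)

```text
time_s: 17.47
tcp_pos: [0.5028, 0.0714, 0.1259]
eef_rot: [-179.9, 0.1, -4.9]
contact_force: [-8.7, 5.3, 6.3]
gripper_width: 0.0597
gripper_force: 39.2
```

```bash
python3 m.py
```

```text
17.47 yaw 4.66 p [0.5028 0.0714 0.1259] F [-8.7  5.3  6.3] M [3.076 2.998 0.848] w 0.0597
   Mn 0.18
```

>>> step_arm(
  xyz=[
    [0,0,0],
    [0,0,0],
  ],
  yaw=[0.0139,0.0139],
  claw=[1,1],
)

```text
time_s: 17.63
tcp_pos: [0.5033, 0.0718, 0.1257]
eef_rot: [-179.9, 0.0, -9.9]
contact_force: [-7.1, 6.9, 3.9]
gripper_width: 0.0592
gripper_force: 39.7
```

```bash
python3 m.py
```

```text
17.63 yaw -0.34 p [0.5033 0.0718 0.1257] F [-7.1  6.9  3.9] M [4.14  2.511 1.079] w 0.0592
   Mn 0.18
```

>>> step_arm(
  xyz=[
    [0,0,0],
    [0,0,0],
  ],
  yaw=[0.0139,0.0139],
  claw=[1,1],
)

```text
time_s: 17.8
tcp_pos: [0.5034, 0.0722, 0.1259]
eef_rot: [-179.8, 0.0, -14.9]
contact_force: [-7.4, 7.8, 3.5]
gripper_width: 0.0592
gripper_force: 40.4
```

```bash
python3 m.py
```

```text
17.8 yaw -5.34 p [0.5034 0.0722 0.1259] F [-7.4  7.8  3.5] M [4.642 2.008 1.189] w 0.0592
   Mn 0.15
```

>>> step_arm(
  xyz=[
    [0,0,0],
    [0,0,0],
  ],
  yaw=[0.0139,0.0139],
  claw=[1,1],
)

```text
time_s: 17.97
tcp_pos: [0.5037, 0.0724, 0.1261]
eef_rot: [-179.8, 0.0, -19.9]
contact_force: [-9.6, 9.7, 4.8]
gripper_width: 0.06
gripper_force: 41.2
```

```bash
python3 m.py
```

```text
17.97 yaw -10.32 p [0.5037 0.0724 0.1261] F [-9.6  9.7  4.8] M [5.215 2.925 1.391] w 0.06
   Mn 0.45
```

>>> step_arm(
  xyz=[
    [0,0,0],
    [0,0,0],
  ],
  yaw=[0.0139,0.0139],
  claw=[1,1],
)

```text
time_s: 18.13
tcp_pos: [0.5039, 0.0728, 0.1264]
eef_rot: [-179.8, 0.0, -24.9]
contact_force: [-10.6, 10.2, 7.6]
gripper_width: 0.0601
gripper_force: 42.4
```

```bash
python3 m.py
```

```text
18.13 yaw -15.26 p [0.5039 0.0728 0.1264] F [-10.6  10.2   7.6] M [5.855 3.177 1.682] w 0.0601
   Mn 0.41
```

>>> step_arm(
  xyz=[
    [0,0,0],
    [0,0,0],
    [0,0,0],
    [0,0,-0.2],
    [0,0,-0.4],
    [-0.1,-0.1,-0.6],
    [-0.74,-0.76,-0.6],
    [-0.74,-0.76,-0.6],
    [-0.74,-0.76,-0.6],
    [-0.74,-0.76,-0.6],
    [-0.74,-0.76,-0.6],
    [-0.74,-0.76,-0.6],
    [-0.74,-0.76,-0.6],
  ],
  yaw=[0,0,0,0,0,0,0,0,0,0,0,0,0],
  claw=[-0.65,-0.65,-0.65,-0.65,-0.65,-0.65,-0.65,-0.65,-0.65,-0.65,-0.65,-0.65,-0.65],
)

```text
time_s: 19.22
tcp_pos: [0.4326, 0.2711, 0.2454]
eef_rot: [180.0, -0.0, -24.6]
contact_force: [-0.1, -0.7, -0.3]
gripper_width: 0.0726
gripper_force: 0.0
```

```bash
python3 k3.py k4; python3 ang.py k4.npy; python3 -c "
from h import *
go([.5037,.0708,.245],5.4)"
```

```text
k4.npy cw deg 40.8 ctr [241. 140.] bearing 55.9 2628
t 19.3667 tcp [0.4332 0.2694 0.2454] rot [179.97  -0.   -24.77] J [ 54.    4.7 -19.3   0.  -66.   11.3] w 0.0722
F [ 0.42 -0.42  0.03] M [-0.046  0.133 -0.046]
xyz [0.7362 0.754  0.0025] yaw -0.0838
```

View pics/k4.png

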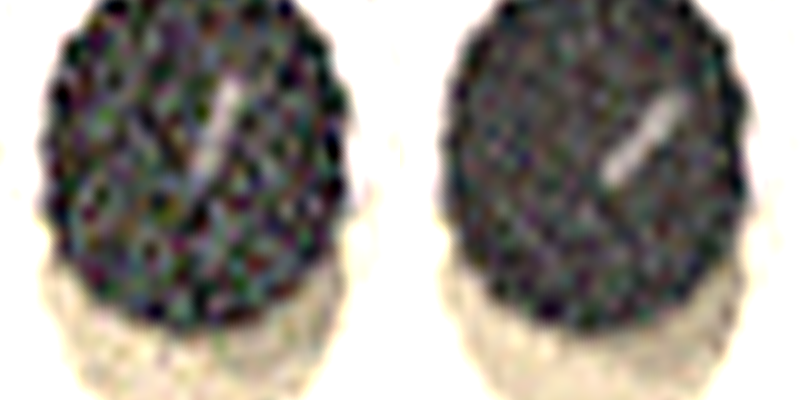

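The mark now runs from (610,180) to (680,100), 40.8° clockwise. That is two clicks of about 20.4°, matching the 20.6° start. I repeat the same stroke twice more.

>>> step_arm(
  xyz=[
    [0.736,0.754,0],
    [0.736,0.754,0],
    [0.736,0.754,0],
    [0.736,0.754,0],
    [0.736,0.754,0],
    [0.736,0.754,0],
    [0.736,0.754,0],
    [0.736,0.754,0],
    [0.736,0.754,0.2],
    [0.736,0.754,0.4],
    [0.736,0.754,0.605],
    [0.736,0.754,0.605],
    [0.736,0.754,0.605],
  ],
  yaw=[-0.0838,-0.0838,-0.0838,-0.0838,-0.0838,-0.0838,-0.0838,-0.0838,-0.0838,-0.0838,-0.0838,-0.0838,-0.0838],
  claw=[-0.9,-0.9,-0.9,-0.9,-0.9,-0.9,-0.9,-0.9,-0.9,-0.9,-0.9,-0.9,-0.9],
)

```text
time_s: 20.45
tcp_pos: [0.5025, 0.0713, 0.1237]
eef_rot: [179.9, 0.2, 5.5]
contact_force: [0.5, -0.3, 1.3]
gripper_width: 0.083
gripper_force: 0.0
```

>>> step_arm(
  xyz=[
    [0,0,0],
    [0,0,0],
    [0,0,0],
    [0,0,0],
    [0,0,0],
    [0,0,0],
    [0,0,0],
  ],
  yaw=[0,0,0,0,0,0,0],
  claw=[1,1,1,1,1,1,1],
)

```text
time_s: 21.03
tcp_pos: [0.5048, 0.0708, 0.1267]
eef_rot: [179.9, -0.2, 5.5]
contact_force: [2.2, -8.0, 5.4]
gripper_width: 0.0604
gripper_force: 39.4
```

```bash
python3 m.py
```

```text
21.03 yaw 15.08 p [0.5048 0.0708 0.1267] F [ 2.2 -8.   5.4] M [-3.167 -0.939  0.005] w 0.0604
   Mn -0.17
```

>>> step_arm(
  xyz=[
    [0,0,0],
    [0,0,0],
    [0,0,0],
    [0,0,0],
    [0,0,0],
    [0,0,0],
    [0,0,0],
    [0,0,0],
    [0,0,0],
    [0,0,0],
    [0,0,0],
    [0,0,0],
  ],
  yaw=[0.007,0.014,0.021,0.028,0.035,0.042,0.049,0.056,0.063,0.07,0.077,0.0834],
  claw=[1,1,1,1,1,1,1,1,1,1,1,1],
)

```text
time_s: 22.03
tcp_pos: [0.5053, 0.0721, 0.1268]
eef_rot: [-179.8, -0.2, -24.5]
contact_force: [-1.1, -1.1, 4.1]
gripper_width: 0.0601
gripper_force: 41.2
```

```bash
python3 m.py
```

```text
22.03 yaw -14.91 p [0.5053 0.0721 0.1268] F [-1.1 -1.1  4.1] M [1.126 0.034 2.123] w 0.0601
   Mn 0.80
```

>>> step_arm(
  xyz=[
    [0,0,0],
    [0,0,0],
    [0,0,0],
    [0,0,-0.2],
    [0,0,-0.4],
    [-0.1,-0.1,-0.6],
    [-0.74,-0.76,-0.6],
    [-0.74,-0.76,-0.6],
    [-0.74,-0.76,-0.6],
    [-0.74,-0.76,-0.6],
    [-0.74,-0.76,-0.6],
    [-0.74,-0.76,-0.6],
    [-0.74,-0.76,-0.6],
  ],
  yaw=[0,0,0,0,0,0,0,0,0,0,0,0,0],
  claw=[-0.65,-0.65,-0.65,-0.65,-0.65,-0.65,-0.65,-0.65,-0.65,-0.65,-0.65,-0.65,-0.65],
)

```text
time_s: 23.12
tcp_pos: [0.4316, 0.2727, 0.2446]
eef_rot: [180.0, 0.0, -24.4]
contact_force: [-0.4, -0.3, -0.9]
gripper_width: 0.0722
gripper_force: 0.0
```

```bash
python3 k3.py k5; python3 ang.py k5.npy; python3 -c "
from h import *
go([.5037,.0708,.245],5.4)"
```

```text
k5.npy cw deg 59.3 ctr [262. 159.] bearing 80.1 2631
t 23.2667 tcp [0.4323 0.2709 0.2445] rot [ 1.7999e+02  1.0000e-02 -2.4600e+01] J [ 54.1   4.8 -19.4  -0.  -65.9  11.3] w 0.0721
F [0.72 0.09 0.06] M [-0.032  0.145  0.023]
xyz [ 0.7409  0.7609 -0.0023] yaw -0.0833
```

Three clicks (about 60°). Now the fourth.

>>> step_arm(
  xyz=[
    [0.741,0.761,0],
    [0.741,0.761,0],
    [0.741,0.761,0],
    [0.741,0.761,0],
    [0.741,0.761,0],
    [0.741,0.761,0],
    [0.741,0.761,0],
    [0.741,0.761,0],
    [0.741,0.761,0.2],
    [0.741,0.761,0.4],
    [0.741,0.761,0.605],
    [0.741,0.761,0.605],
    [0.741,0.761,0.605],
  ],
  yaw=[-0.0834,-0.0834,-0.0834,-0.0834,-0.0834,-0.0834,-0.0834,-0.0834,-0.0834,-0.0834,-0.0834,-0.0834,-0.0834],
  claw=[-0.9,-0.9,-0.9,-0.9,-0.9,-0.9,-0.9,-0.9,-0.9,-0.9,-0.9,-0.9,-0.9],
)

```text
time_s: 24.35
tcp_pos: [0.5026, 0.071, 0.1228]
eef_rot: [179.9, 0.2, 5.5]
contact_force: [1.0, 0.2, 0.9]
gripper_width: 0.0834
gripper_force: 0.0
```

>>> step_arm(
  xyz=[
    [0,0,0],
    [0,0,0],
    [0,0,0],
    [0,0,0],
    [0,0,0],
    [0,0,0],
    [0,0,0],
  ],
  yaw=[0,0,0,0,0,0,0],
  claw=[1,1,1,1,1,1,1],
)

```text
time_s: 24.93
tcp_pos: [0.5049, 0.0707, 0.1256]
eef_rot: [179.9, -0.2, 5.5]
contact_force: [2.2, -6.7, 5.1]
gripper_width: 0.0609
gripper_force: 39.4
```

>>> step_arm(
  xyz=[
    [0,0,0],
    [0,0,0],
    [0,0,0],
    [0,0,0],
    [0,0,0],
    [0,0,0],
    [0,0,0],
    [0,0,0],
    [0,0,0],
    [0,0,0],
    [0,0,0],
    [0,0,0],
  ],
  yaw=[0.007,0.014,0.021,0.028,0.035,0.042,0.049,0.056,0.063,0.07,0.077,0.0834],
  claw=[1,1,1,1,1,1,1,1,1,1,1,1],
)

```text
time_s: 25.93
tcp_pos: [0.5055, 0.0724, 0.1257]
eef_rot: [-179.8, -0.2, -24.5]
contact_force: [-8.8, -2.6, 16.3]
gripper_width: 0.0602
gripper_force: 42.0
```

```bash
python3 m.py
```

```text
25.93 yaw -14.91 p [0.5055 0.0724 0.1257] F [-8.8 -2.6 16.3] M [0.994 2.877 1.775] w 0.0602
   Mn 0.17
```

>>> step_arm(
  xyz=[
    [0,0,0],
    [0,0,0],
    [0,0,0],
    [0,0,-0.2],
    [0,0,-0.4],
    [-0.1,-0.1,-0.6],
    [-0.74,-0.76,-0.6],
    [-0.74,-0.76,-0.6],
    [-0.74,-0.76,-0.6],
    [-0.74,-0.76,-0.6],
    [-0.74,-0.76,-0.6],
    [-0.74,-0.76,-0.6],
    [-0.74,-0.76,-0.6],
  ],
  yaw=[0,0,0,0,0,0,0,0,0,0,0,0,0],
  claw=[-0.65,-0.65,-0.65,-0.65,-0.65,-0.65,-0.65,-0.65,-0.65,-0.65,-0.65,-0.65,-0.65],
)

```text
time_s: 27.02
tcp_pos: [0.4316, 0.2724, 0.2435]
eef_rot: [180.0, 0.0, -24.4]
contact_force: [-0.0, -1.1, -0.1]
gripper_width: 0.0722
gripper_force: 0.0
```

```bash
python3 k3.py k6; python3 ang.py k6.npy; python3 -c "
from h import *
go([.6155,-.1038,.31],-99.6)"
```

```text
k6.npy cw deg 77.8 ctr [260. 187.] bearing 104.9 2422
t 27.1667 tcp [0.4324 0.2705 0.2435] rot [ 1.7998e+02  1.0000e-02 -2.4600e+01] J [ 54.1   4.8 -19.5  -0.  -65.7  11.3] w 0.0723
F [-0.37  0.47  0.44] M [-0.086  0.131  0.017]
xyz [ 1.6115  1.3209 -0.3325] yaw 0.2083
```

View pics/k6.png

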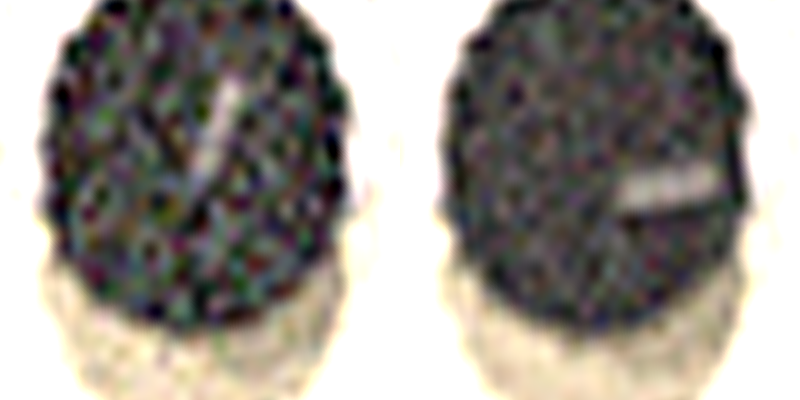

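The mark runs from (620,195) to (715,180), about 78–80° clockwise. That is four clicks, and the knob is let go. Now the key.

>>> step_arm(
  xyz=[
    [0,0,-0.333],
    [0,0,-0.333],
    [0.806,0.66,-0.333],
    [0.806,0.66,-0.333],
    [0.806,0.66,-0.333],
    [0.806,0.66,-0.333],
    [0.806,0.66,-0.333],
    [0.806,0.66,-0.333],
  ],
  yaw=[0,0,0,0,0,0,0,0],
  claw=[0.18,0.18,0.18,0.18,0.18,0.18,0.18,0.18],
)

```text
time_s: 27.83
tcp_pos: [0.5257, 0.0774, 0.31]
eef_rot: [179.9, -0.0, -25.0]
contact_force: [-0.1, 2.3, -0.3]
gripper_width: 0.036
gripper_force: 0.0
```

>>> step_arm(
  xyz=[
    [0.806,0.66,0],
    [0.806,0.66,0],
    [0.806,0.66,0],
    [0.806,0.66,0],
    [0.806,0.66,0],
    [0.806,0.66,0],
    [0.806,0.66,0],
    [0.806,0.66,0],
    [0.806,0.66,0],
    [0.806,0.66,0],
    [0.806,0.66,0],
    [0.806,0.66,0],
    [0.806,0.66,0],
  ],
  yaw=[0.2083,0.2083,0.2083,0.2083,0.2083,0.2083,0.2083,0.2083,0.2083,0.2083,0.2083,0.2083,0.2083],
  claw=[0.18,0.18,0.18,0.18,0.18,0.18,0.18,0.18,0.18,0.18,0.18,0.18,0.18],
)

```text
time_s: 28.92
tcp_pos: [0.6154, -0.1039, 0.3101]
eef_rot: [180.0, -0.0, -99.5]
contact_force: [-0.6, 0.2, -0.5]
gripper_width: 0.0361
gripper_force: 0.0
```

```bash
python3 -c "
from h import *
go([.6155,-.1038,.213],-99.6)"
```

```text
t 28.9167 tcp [ 0.6154 -0.1039  0.3101] rot [179.98  -0.   -99.51] J [  8.3  13.8   0.2  -0.  -76.4 -17.8] w 0.0361
F [-0.62  0.19 -0.47] M [ 0.037  0.086 -0.016]
xyz [-0.0006 -0.0006  0.4854] yaw 0.0002
```

>>> step_arm(
  xyz=[
    [0,0,0.2],
    [0,0,0.35],
    [0,0,0.485],
    [0,0,0.485],
    [0,0,0.485],
    [0,0,0.485],
    [0,0,0.485],
    [0,0,0.485],
    [0,0,0.485],
    [0,0,0.485],
    [0,0,0.485],
    [0,0,0.485],
  ],
  yaw=[0,0,0,0,0,0,0,0,0,0,0,0],
  claw=[0.18,0.18,0.18,0.18,0.18,1,1,1,1,1,1,1],
  grip_force=20,
)

```text
time_s: 29.92
tcp_pos: [0.6162, -0.1029, 0.2143]
eef_rot: [-179.9, 0.0, -99.5]
contact_force: [-2.2, 1.4, 5.2]
gripper_width: 0.0102
gripper_force: 20.0
```

>>> step_arm(
  xyz=[
    [0,0,0],
    [0,0,0],
    [0,0,0],
    [0,0,0],
    [0,0,0],
    [0,0,0],
    [0,0,0],
    [0,0,0],
    [0,0,0],
    [0,0,0],
    [0,0,0],
    [0,0,0],
    [0,0,0],
    [0,0,0],
    [0,0,0],
    [0,0,0],
  ],
  yaw=[-0.251,-0.251,-0.251,-0.251,-0.251,-0.251,-0.251,-0.251,-0.251,-0.251,-0.251,-0.251,-0.251,-0.251,-0.251,-0.251],
  claw=[1,1,1,1,1,1,1,1,1,1,1,1,1,1,1,1],
)

```text
time_s: 31.25
tcp_pos: [0.6146, -0.1044, 0.2142]
eef_rot: [179.9, 0.1, -9.2]
contact_force: [-5.4, -3.5, 8.2]
gripper_width: 0.0101
gripper_force: 20.0
```

```bash
python3 -c "
from h import *
go([.6145,-.104,.213],-9.6)"
```

```text
t 31.25 tcp [ 0.6146 -0.1044  0.2142] rot [ 1.7985e+02  8.0000e-02 -9.2000e+00] J [  8.3  16.8  -8.3   0.1 -65.   72.4] w 0.0101
F [-5.36 -3.48  8.18] M [-1.777  2.415 -0.061]
xyz [-0.0008 -0.002   0.0062] yaw 0.0011
```

>>> step_arm(
  xyz=[
    [-0.002,0,-0.05],
    [-0.002,0,-0.1],
    [-0.002,0,-0.15],
    [-0.002,0,-0.2],
    [-0.002,0,-0.25],
    [-0.002,0,-0.25],
  ],
  yaw=[0,0,0,0,0,0],
  claw=[1,1,1,1,1,1],
)

```text
time_s: 31.75
tcp_pos: [0.6168, -0.1026, 0.2663]
eef_rot: [-179.9, -0.3, -9.2]
contact_force: [0.8, -0.6, 0.0]
gripper_width: 0.0097
gripper_force: 20.0
```

```bash
python3 m.py
```

```text
31.75 yaw 0.43 p [ 0.6168 -0.1026  0.2663] F [ 0.8 -0.6  0. ] M [-0.05   0.051  0.005] w 0.0097
   Mn -0.08
```

>>> step_arm(
  xyz=[
    [0,0,-0.2],
    [0,0,-0.4],
    [0,0,-0.4],
    [0,0,-0.4],
  ],
  yaw=[0,0,0,0],
  claw=[1,1,1,1],
)

```text
time_s: 32.08
tcp_pos: [0.6166, -0.1025, 0.3462]
eef_rot: [-179.9, -0.3, -9.2]
contact_force: [-0.3, 0.0, -2.1]
gripper_width: 0.0098
gripper_force: 20.0
```

```bash
python3 -c "
from h import *
im,d=cap('side'); np.save('im.npy',im)
L=np.array([.6145,-.104,.175]); c=cams.calibration('side');T=np.array(c['camera_from_world'])
uv=cv2.projectPoints(L.reshape(1,3),cv2.Rodrigues(T[:3,:3])[0],T[:3,3],np.array(c['mtx']),np.array(c['D']))[0].ravel().astype(int);print(uv)
cv2.imwrite('pics/s7.png',cv2.resize(im[uv[1]-110:uv[1]+40,uv[0]-90:uv[0]+90],None,fx=4,fy=4,interpolation=cv2.INTER_CUBIC))
go([.434+.035*np.cos(np.radians(6)),.346+.035*np.sin(np.radians(6)),.345],6)"
```

```text
[399 263]
t 32.1333 tcp [ 0.6157 -0.1023  0.344 ] rot [-1.7992e+02 -1.2000e-01 -9.1900e+00] J [  8.4  13.1   3.5  -0.  -80.3  72.4] w 0.0099
F [ 0.41  0.33 -1.43] M [-0.069  0.181  0.058]
xyz [-1.0859 -2.1137 -0.0045] yaw -0.0422
```

View pics/s7.png

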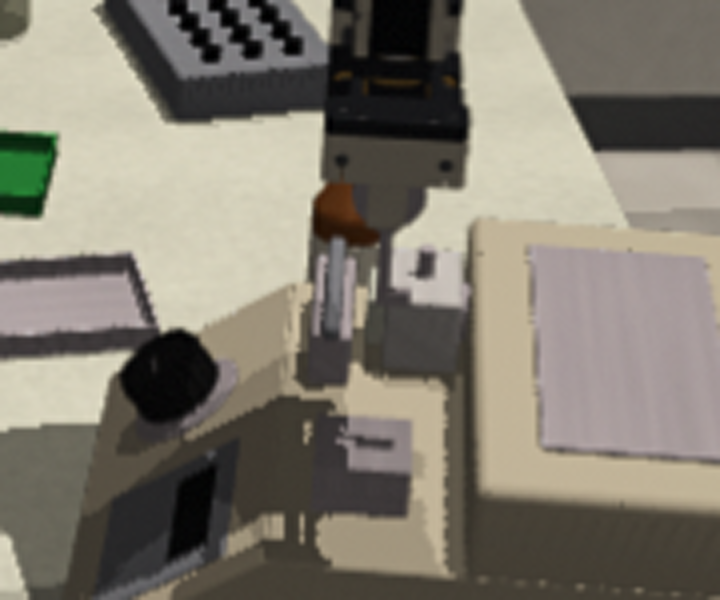

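The side crop shows the key hanging from the gripper and the empty slot at (375,440) lined up rearward, so the lock is locked. Next I carry the key to the tray.

>>> step_arm(
  xyz=[
    [-0.362,-0.705,0],
    [-0.362,-0.705,0],
    [-0.362,-0.705,0],
    [-0.362,-0.705,0],
    [-0.362,-0.705,0],
  ],
  yaw=[0,0,0,0,0],
  claw=[1,1,1,1,1],
)

```text
time_s: 32.55
tcp_pos: [0.5645, 0.0525, 0.3419]
eef_rot: [-179.9, 0.1, -9.0]
contact_force: [1.1, -0.7, -2.1]
gripper_width: 0.01
gripper_force: 20.0
```

>>> step_arm(
  xyz=[
    [-0.362,-0.705,0],
    [-0.362,-0.705,0],
    [-0.362,-0.705,0],
    [-0.362,-0.705,0],
    [-0.362,-0.705,0],
  ],
  yaw=[0,0,0,0,0],
  claw=[1,1,1,1,1],
)

```text
time_s: 32.97
tcp_pos: [0.5156, 0.2032, 0.3415]
eef_rot: [180.0, 0.1, -9.0]
contact_force: [1.1, -0.2, -1.3]
gripper_width: 0.0099
gripper_force: 20.0
```

>>> step_arm(
  xyz=[
    [-0.362,-0.705,0],
    [-0.362,-0.705,0],
    [-0.362,-0.705,0],
    [-0.362,-0.705,0],
    [-0.362,-0.705,0],
    [-0.362,-0.705,0],
  ],
  yaw=[-0.042,-0.042,-0.042,-0.042,-0.042,-0.042],
  claw=[1,1,1,1,1,1],
)

```text
time_s: 33.47
tcp_pos: [0.4674, 0.3509, 0.3411]
eef_rot: [179.9, 0.1, 6.1]
contact_force: [-0.3, 0.9, -1.1]
gripper_width: 0.0102
gripper_force: 20.0
```

```bash
python3 -c "
from h import *
go([.434+.035*np.cos(np.radians(6)),.346+.035*np.sin(np.radians(6)),.09],6)"
```

```text
t 33.4667 tcp [0.4674 0.3509 0.3411] rot [1.7989e+02 1.4000e-01 6.0800e+00] J [ 56.    9.4  -1.5  -0.  -79.3  40.1] w 0.0102
F [-0.29  0.86 -1.12] M [-0.163  0.139  0.026]
xyz [0.0094 0.0046 1.2557] yaw 0.0002
```

>>> step_arm(
  xyz=[
    [0.009,0.004,0.2],
    [0.009,0.004,0.4],
    [0.009,0.004,0.6],
    [0.009,0.004,0.8],
    [0.009,0.004,0.8],
  ],
  yaw=[0,0,0,0,0],
  claw=[1,1,1,1,1],
)

```text
time_s: 33.88
tcp_pos: [0.4669, 0.3439, 0.1746]
eef_rot: [179.5, 0.6, 5.8]
contact_force: [-2.6, -0.8, -3.3]
gripper_width: 0.01
gripper_force: 20.0
```

>>> step_arm(
  xyz=[
    [0,0,0.15],
    [0,0,0.3],
    [0,0,0.4],
    [0,0,0.45],
    [0,0,0.48],
    [0,0,0.5],
    [0,0,0.515],
    [0,0,0.515],
  ],
  yaw=[0,0,0,0,0,0,0,0],
  claw=[1,1,1,1,1,1,1,1],
)

```text
time_s: 34.55
tcp_pos: [0.4709, 0.3492, 0.081]
eef_rot: [-179.9, -0.1, 5.9]
contact_force: [-0.0, 0.1, -1.7]
gripper_width: 0.0102
gripper_force: 20.0
```

```bash
python3 m.py
```

```text
34.55 yaw 15.52 p [0.4709 0.3492 0.081 ] F [-0.   0.1 -1.7] M [-0.176  0.184 -0.045] w 0.0102
   Mn 0.10
```

>>> step_arm(
  xyz=[
    [0,0,0.015],
    [0,0,0.03],
    [0,0,0.03],
    [0,0,0.03],
  ],
  yaw=[0,0,0,0],
  claw=[1,1,1,1],
)

```text
time_s: 34.88
tcp_pos: [0.4713, 0.3496, 0.0757]
eef_rot: [-179.9, -0.1, 6.0]
contact_force: [-0.0, -0.9, 5.6]
gripper_width: 0.0099
gripper_force: 20.0
```

```bash
python3 m.py
```

```text
34.88 yaw 15.56 p [0.4713 0.3496 0.0757] F [-0.  -0.9  5.6] M [-0.475  0.221 -0.026] w 0.0099
   Mn 0.05
```

>>> step_arm(
  xyz=[
    [0,0,0],
    [0,0,0],
    [0,0,0],
    [-0.032,0,0.002],
    [-0.064,0,0.006],
    [-0.096,0,0.013],
    [-0.127,0,0.022],
    [-0.157,0,0.035],
    [-0.157,0,0.035],
  ],
  yaw=[0,0,0,0,0,0,0,0,0],
  claw=[1,1,1,1,1,1,1,1,1],
  grip_force=4,
)

```text
time_s: 35.63
tcp_pos: [0.4376, 0.345, 0.0665]
eef_rot: [179.9, 0.1, 5.9]
contact_force: [0.2, -0.8, 1.3]
gripper_width: 0.01
gripper_force: 4.0
```

```bash
python3 m.py; python3 -c "
from h import *
im,d=cap('side')
L=np.array([.43,.35,.04]); c=cams.calibration('side');T=np.array(c['camera_from_world'])
uv=cv2.projectPoints(L.reshape(1,3),cv2.Rodrigues(T[:3,:3])[0],T[:3,3],np.array(c['mtx']),np.array(c['D']))[0].ravel().astype(int);print(uv)
cv2.imwrite('pics/s8.png',cv2.resize(im[uv[1]-60:uv[1]+40,uv[0]-60:uv[0]+70],None,fx=6,fy=6,interpolation=cv2.INTER_CUBIC))"
```

```text
35.63 yaw 15.54 p [0.4376 0.345  0.0665] F [ 0.2 -0.8  1.3] M [-0.312  0.19  -0.011] w 0.01
   Mn -0.00
[318 220]
```

View pics/s8.png

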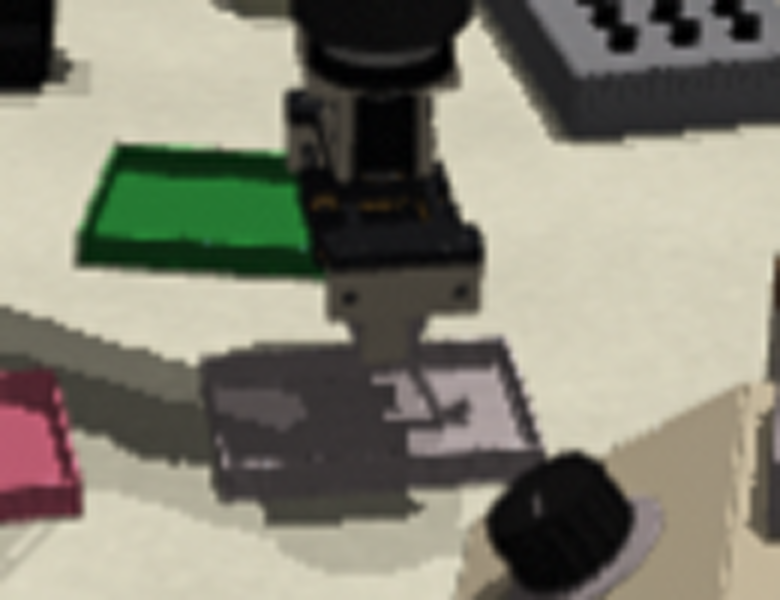

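The side crop shows the shank leaning from the fingers at (385,360) to the tip at (435,420), pivoting as wanted. I continue the arc and release.

>>> step_arm(
  xyz=[
    [-0.028,0,0.015],
    [-0.055,0,0.032],
    [-0.08,0,0.051],
    [-0.105,0,0.073],
    [-0.127,0,0.097],
    [-0.146,0,0.123],
    [-0.161,0,0.145],
    [-0.173,0,0.167],
    [-0.186,0,0.19],
    [-0.186,0,0.19],
  ],
  yaw=[0,0,0,0,0,0,0,0,0,0],
  claw=[1,1,1,1,1,1,1,1,1,1],
)

```text
time_s: 36.52
tcp_pos: [0.4015, 0.3411, 0.028]
eef_rot: [179.9, 0.1, 5.9]
contact_force: [-0.4, -0.5, -0.8]
gripper_width: 0.0099
gripper_force: 4.0
```

```bash
python3 m.py
```

```text
36.52 yaw 15.51 p [0.4015 0.3411 0.028 ] F [-0.4 -0.5 -0.8] M [-0.12   0.203 -0.051] w 0.0099
   Mn -0.10
```

>>> step_arm(
  xyz=[
    [0,0,0],
    [0,0,0],
    [0,0,0],
    [0,0,0],
    [0,0,-0.1],
    [0,0,-0.3],
    [0,0,-0.5],
    [0,0,-0.7],
    [0,0,-0.9],
    [0,0,-0.9],
  ],
  yaw=[0,0,0,0,0,0,0,0,0,0],
  claw=[0.18,0.18,0.18,0.18,0.18,0.18,0.18,0.18,0.18,0.18],
)

```text
time_s: 37.35
tcp_pos: [0.4051, 0.3448, 0.2181]
eef_rot: [-179.5, -0.6, 6.0]
contact_force: [0.4, 1.6, 0.8]
gripper_width: 0.036
gripper_force: 0.0
```

```bash
cat > tr.py <<'E'
from h import *
for nm in('side','top'):
    im,d=cap(nm); W=cloud(nm,d); a=np.radians(6); q=(W-[.434,.346,.003])@np.array([[np.cos(a),-np.sin(a),0],[np.sin(a),np.cos(a),0],[0,0,1]])
    m=(abs(q[...,0])<.074)&(abs(q[...,1])<.05)&(q[...,2]>.004)&(q[...,2]<.12); P=q[m]
    if len(P)>5: print(nm,len(P),'mean',P.mean(0).round(3),'min',P.min(0).round(3),'max',P.max(0).round(3)); e=np.linalg.eigh(np.cov(P.T)); print(' axis',e[1][:,2].round(2),np.sqrt(e[0]).round(4))
E
python3 tr.py; python3 m.py
```

```text
side 228 mean [-0.013 -0.001  0.019] min [-0.073 -0.034  0.004] max [0.068 0.05  0.046]
 axis [-0.98 -0.11  0.16] [0.0106 0.0152 0.032 ]
top 120 mean [ 0.003 -0.     0.006] min [-0.074 -0.049  0.004] max [0.074 0.049 0.026]
 axis [-1.    0.07 -0.  ] [0.0032 0.0261 0.0578]
37.45 yaw 15.5 p [0.4028 0.3426 0.2115] F [ 0.1 -0.6 -0.3] M [-0.192  0.177 -0.011] w 0.0361
   Mn -0.02
```

>>> step_arm(
  xyz=[
    [0,-0.2,-0.2],
    [0,-1,-0.2],
    [0,-1,-0.2],
    [0,-1,-0.2],
    [0,-1,-0.2],
    [0,-1,-0.2],
    [0,-1,-0.2],
    [0,-1,-0.2],
  ],
  yaw=[0,0,0,0,0,0,0,0],
  claw=[0.18,0.18,0.18,0.18,0.18,0.18,0.18,0.18],
)

```text
time_s: 38.12
tcp_pos: [0.3811, 0.5403, 0.2469]
eef_rot: [179.8, 0.1, 5.9]
contact_force: [0.5, -1.1, -0.4]
gripper_width: 0.0361
gripper_force: 0.0
```

```bash
sed -i 's/<.074/<.066/;s/<.05)/<.044)/;s/>.004/>.007/' tr.py; python3 tr.py; python3 k3.py k9; python3 ang.py k9.npy; python3 m.py
```

```text
side 177 mean [-0.017 -0.005  0.023] min [-0.051 -0.017  0.007] max [0.044 0.044 0.048]
 axis [-0.98 -0.04  0.21] [0.0061 0.0095 0.0274]
top 148 mean [-0.011 -0.001  0.023] min [-0.063 -0.043  0.007] max [0.061 0.042 0.05 ]
 axis [-0.98  0.    0.22] [0.0119 0.0137 0.0303]
k9.npy cw deg 74.7 ctr [260. 188.] bearing 105.7 2359
38.37 yaw 15.47 p [0.382  0.5397 0.2495] F [-0.7  0.5  0.5] M [-0.124  0.133 -0.004] w 0.036
   Mn 0.18
```

```bash
python3 -c "
from plant import job
print(job.close_job())"
```

```text
the job is handed in; nothing more can be done
None
```

I handed the job in at about 38 s of the 72 s allowed, and the hand-in gave no verdict. The last camera checks show the feed four clicks from its stop, the lock turned back to locked, and the key lying in the steel tray. I kept clear of the slide box, bottle and notebook but did not re-measure them.

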